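# Shut two drawers of the modeller's parts rack

## Task

The model builder has finished with the wheels and the sprues: with the fingertips, push the blue drawer and the yellow drawer of the small parts rack fully shut, in either order. Leave the white drawer standing open as it is, only push (do not lift, tip or pull out any drawer), and leave everything else on the stall undisturbed.

Things in the scene. Friction and masses are not known exactly. Their poses are not given: they have to be found in the camera images.
- rack_face (a point): Centre of the front face, 23 mm above the table, of a low grey drawer rack fixed on the table (327 mm wide, 158 deep, 56 high). x points level INTO the rack (the way drawers are pushed shut), y along the front, z up. Three bays side by side at y = -105, 0, 105 mm. The rack's place and heading vary, and so does which drawer is in which bay.
- blue_drawer_front (a point): Centre of the outer front face, 23 mm up, of a loose handle-less drawer, blue, wheels inside: to be shut. 150 mm long, 96 wide, 46 high, front 6 thick, 0.18 kg; slides on the table, 1.5 mm play each side, 1 to 4 N moves it (up to 8 N as it starts). Axes as rack_face; starts 40 to 75 mm out. Shut: front flush with the rack face, back against the rack's rigid back wall.
- yellow_drawer_front (a point): Centre of the outer front face, 23 mm up, of a loose handle-less drawer, yellow, grey plastic sprues inside: to be shut. 150 mm long, 96 wide, 46 high, front 6 thick, 0.18 kg; slides on the table, 1.5 mm play each side, 1 to 4 N moves it (up to 8 N as it starts). Axes as rack_face; starts 40 to 75 mm out. Shut: front flush with the rack face, back against the rack's rigid back wall.
- white_drawer_front (a point): Centre of the outer front face, 23 mm up, of a loose handle-less drawer, white, wooden propellers inside: stays open. 150 mm long, 96 wide, 46 high, front 6 thick, 0.18 kg; slides on the table, 1.5 mm play each side, 1 to 4 N moves it (up to 8 N as it starts). Axes as rack_face; starts 40 to 75 mm out. Shut: front flush with the rack face, back against the rack's rigid back wall.
- paint_green: Bystander, to be left alone: small green paint pot with a white cap, 28 mm across, 40 high. Origin at the centre of its underside, z up.
- paint_orange: Bystander, to be left alone: small orange paint pot with a white cap, 28 mm across, 40 high. Origin at the centre of its underside, z up.
- mug: Bystander, to be left alone: dark blue mug, 80 mm across, 95 high. Origin at the centre of its underside, z up.
- paper_cup: Bystander, to be left alone: dark brown paper cup, 76 mm across, 100 high. Origin at the centre of its underside, z up.
- glue_bottle: Bystander, to be left alone: clear glue bottle with a white cap, 36 mm across, 110 high. Origin at the centre of its underside, z up.
- model_plane: Bystander, to be left alone: finished tan model aeroplane on a wooden stand, 130 mm long, 170 span, 80 high. Origin at the centre of its underside, z up.
- brush: Bystander, to be left alone: paint brush lying flat, 170 mm long. Origin under the middle of its length; its x axis runs along it.
Not all that is in view belongs to the job. Of the things that look like the part that bears white_drawer_front, the largest one is meant.

How it is judged:
By the outcome, as a careful person would: the job done as asked, in the order asked, and still so for the second after the job is handed in, with the robot touching nothing.
It also fails if it takes over 43 s, if anything falls off the work surface, if the arm or the gripper's body presses on something with over 40 N, if the wrist force passes 120 N, or if a joint passes its speed limit or range.

## Robot

A 6-joint arm with a two-finger parallel gripper is mounted at the origin on the work surface. World frame = base frame: x ahead of the robot, y to its left, z up, the work surface at z = 0. Lengths are in mm, angles in rad, forces in N, time in s.
With the tool pointing down it reaches from about 300 to 875 mm from the base axis. Payload 6.4 kg.
Tool frame: the origin (TCP) lies on the centre line of the jaws, within the pads' length; the fingertips stand manip.tip_extent ahead of it and the grasp point (between the pads) lies 2 mm behind it (manip.tip_extent is the distance from the TCP to the fingertips, in mm); z points along the fingers, y is the line along which they close (so a half turn about z gives the same grasp; the last joint's range is limited). The gripper opens to 85 mm and grips with 20 to 120 N. Pads are 22 mm wide; open, the fingers measure 114 mm over their backs; the gripper's body (76 mm by 85 mm) begins 54 mm behind the grasp point. The pads swing forward as they close: fully open they stand 13 mm farther back than shut.
Start: joints at [-1.377, 0.181, 1.607, -0, 1.354, -0.206], TCP at [223.827, -529.663, 248.288] pointing down, gripper open.
Joint ranges: [-2.99, 2.99], [-0.89, 2.07], [0.3, 2.58], [-1.14, 4.28], [0, 2.63], [-3.12, 3.12]. Speed limits (rad/s): [2.57, 2.57, 3.01, 3.14, 3.14, 3.14].

## Interface

Orientations are given as [roll, pitch, yaw] about the fixed x, y, z axes, in that order (R = Rz(yaw) Ry(pitch) Rx(roll)).
In Python, from plant import manip gives the robot as it stands. The module is installed in compiled form; this text tells all that it offers.
- The arm moves only by the shell command python3 -m handwheel 'ROWS' [OPENING]. ROWS is JSON, a list of rows, each a list of 6 numbers: the shift along the tool's x, y, z in cm, then the turn, a rotation vector about the tool's x, y, z in rad. In form: [[dx, dy, dz, rx, ry, rz], ...]. A call has 1 to 8 rows; each row is the pose to reach, as a shift and turn from the pose commanded when the call began, along the tool's axes at that moment; what a row does not reach only later rows make up. A row lasts 1/8 s, in which the tool goes at most 62.5 mm and 10.7 degrees, less where a joint would pass 70% of its speed; a pose out of reach is approached as far as the arm can. A call with a gripper value outside its range is refused whole. OPENING is the gripper command: -1 is fully open, 1 is shut, values between are in proportion, set as the call begins (- or left out, the last holds). The fingers move at their own pace and stop on an object; the grip force is fixed at half the most. Time passes only in rows, so rows that repeat a pose let the fingers close. It gives the time, the measured TCP pose, the force, the opening and the grip force at its end, in the units of the state.
- manip.get_state(): the state, without advancing time (a new reading comes with each control period).
- manip.get_image(name): name is "scene" or "top" or "wrist"; returns a dict with "image" (420x560x3 uint8, red, green, blue), "fx", "fy", "cx", "cy" (pixels), "extrinsics" (4x4, takes a point from camera to world coordinates). Camera axes: x right, y up, looking along -z (the intrinsics and any distortion apply to the point x, -y, -z); pixel columns grow to the right and rows downward; lengths in mm; the calibration is good to about 2 mm. The wrist camera is an equidistant fisheye: a pixel r from the principal point sees the ray r / f radians off the axis. A picture is of the moment at which its call begins. There is no depth.
- manip.sign_off(): hands the job in; it is judged then, once.
The state is a dict: "time_s": time; "joints": joint angles; "qd": joint speeds; "joint_efforts": joint torques, N m; "tool_pos": TCP position; "orientation": TCP orientation; "contact_force": force on the tool from outside, world axes, zero at the start; "wrist_torque": the same for the moment, N m; "grip_width": opening from 0.0 (shut) to 1.0 (fully open); "finger_force": force on a finger pad.
Only numpy, scipy, OpenCV 4.12 (cv2) and the standard library are available. Lean on these libraries where they do the work, as an engineer would, in place of code of your own. Each camera call takes 0.05 s, during which the arm holds its last target. There are 200 camera calls.

## Working session

There is one attempt and no reset: what is moved stays moved. The work goes in short steps, Python scripts to look and compute and a shell command to move; the robot and the scene stay as the last step left them, time stands still between calls to the robot, and variables do not carry over. Pictures are saved under pics/ and viewed, at most 10 in all, crops included, and the job is handed in when it is done.

```bash
mkdir -p pics
python3 - <<'E'
from plant import manip
import cv2,numpy as np,pickle
print(manip.tip_extent, manip.get_state())
d={}
for n in("top","scene"):
    r=manip.get_image(n);d[n]=r
    cv2.imwrite(f"pics/{n}0.png",cv2.resize(r["image"][:,:,::-1],(800,600),interpolation=cv2.INTER_CUBIC))
    print(n,r["fx"],r["fy"],r["cx"],r["cy"],np.round(r["extrinsics"],3).tolist(),[k for k in r])
pickle.dump(d,open("im0.pkl","wb"))
E
```

```text
17.0 {'time_s': 0.0, 'joints': array([-1.37731030e+00,  1.81570644e-01,  1.60803488e+00,  3.83519765e-06,
        1.35382601e+00, -2.06310953e-01]), 'qd': array([ 0.0004735 ,  0.00162396,  0.00050414,  0.0004331 , -0.00090722,
       -0.00108518]), 'joint_efforts': array([-2.64523887e-04, -4.44869757e+01, -3.51340270e+01, -3.31114725e-04,
        9.01414751e-03,  1.73453878e-05]), 'tool_pos': array([ 223.71218807, -529.10347911,  247.35451687]), 'orientation': array([-3.13979354e+00, -3.80358474e-04,  3.99795813e-01]), 'contact_force': array([-0.5381712 ,  0.22826982, -0.3727449 ]), 'wrist_torque': array([ 0.00741829,  0.00270582, -0.00667851]), 'finger_force': 0.0, 'grip_width': 1.0006592738545204}
top 535.1649940784483 535.1649940784483 278.4748918293381 212.6138392574864 [[0.03, 0.989, -0.146, 334.226], [-1.0, 0.029, -0.007, -5.976], [-0.002, 0.146, 0.989, 1523.827], [0.0, 0.0, 0.0, 1.0]] ['image', 'fx', 'fy', 'cx', 'cy', 'extrinsics']
scene 470.6349511189117 470.6349511189117 281.64628285470167 206.5574406710932 [[-0.076, -0.729, 0.681, 1381.869], [0.997, -0.042, 0.066, 86.776], [-0.02, 0.684, 0.729, 939.236], [0.0, 0.0, 0.0, 1.0]] ['image', 'fx', 'fy', 'cx', 'cy', 'extrinsics']
```

View pics/top0.png

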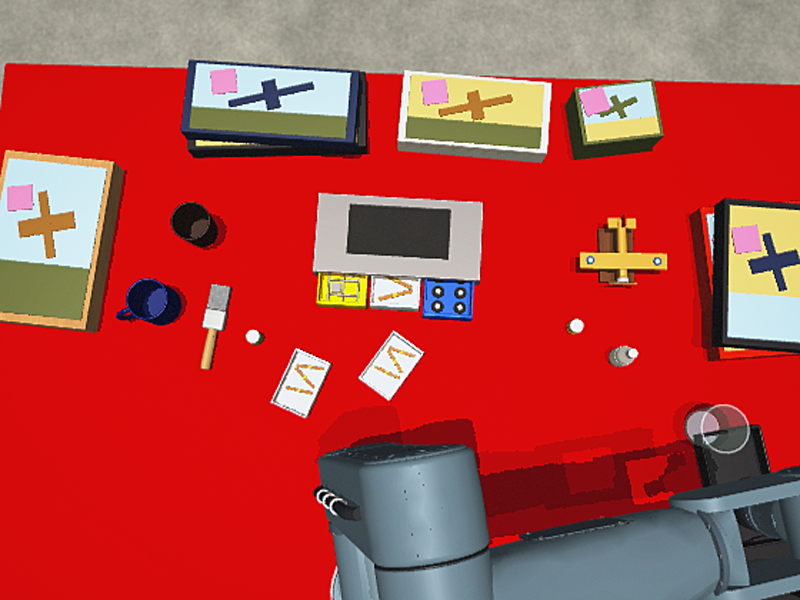

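View pics/scene0.png

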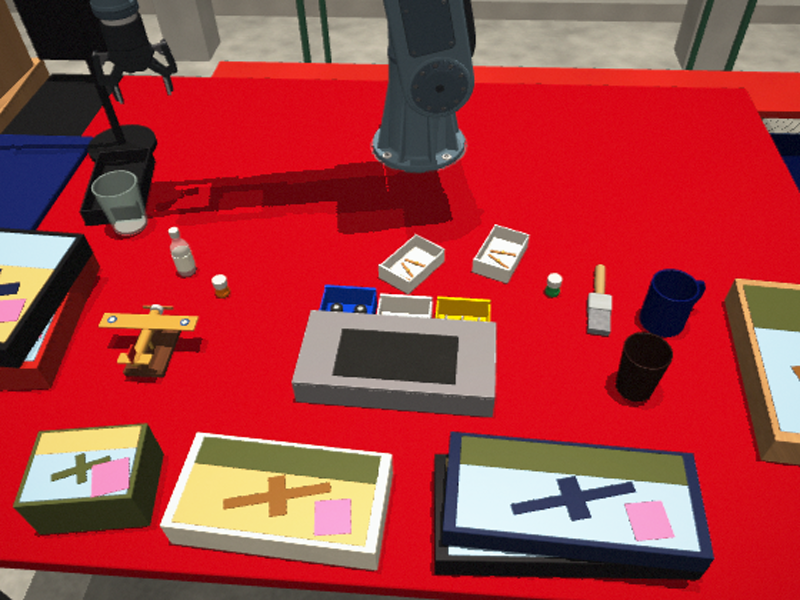

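The top view shows the rack at about (315–482, 193–280). Yellow is in the left bay (342,290), white in the middle (395,292) and blue on the right (447,300). Two loose white trays lie nearer the robot, at (300,383) and (392,365). I'll enlarge that area.

Run:
```python
import cv2,pickle
i=pickle.load(open("im0.pkl","rb"))["top"]["image"][:,:,::-1]
c=i[180:240,210:345]
cv2.imwrite("pics/crop.png",cv2.resize(c,None,fx=5.9,fy=5.9,interpolation=cv2.INTER_CUBIC))
```

```text
(no output)
```

View pics/crop.png

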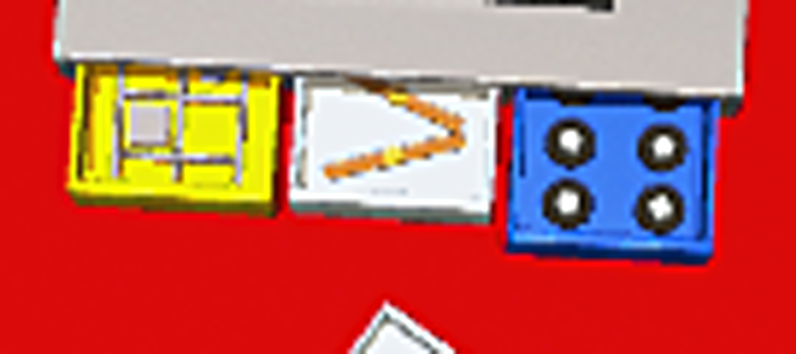

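```bash
cat > h.py <<'E'
import numpy as np
def back(r,u,v,z):
    E=r["extrinsics"];d=E[:3,:3]@np.array([(u-r["cx"])/r["fx"],-(v-r["cy"])/r["fy"],-1])
    return E[:3,3]+d*(z-E[2,3])/d[2]
E
python3 - <<'E'
import pickle,numpy as np
from h import back
r=pickle.load(open("im0.pkl","rb"))["top"]
P=lambda u,v,z,:back(r,(u+.5)/5.9-.5+210,(v+.5)/5.9-.5+180,z)
a,b=P(57,60,56),P(742,98,56)
y=(a-b)/np.linalg.norm(a-b); x=np.array([y[1],-y[0],0]); c=(a+b)/2
print("rack",c,np.linalg.norm(a-b),"yaw",np.arctan2(x[1],x[0]))
for n,p,q in(("Y",(68,190),(276,203)),("W",(290,203),(492,213)),("B",(508,238),(714,250))):
    p,q=P(*p,46),P(*q,46);m=(p+q)/2
    print(n,m,np.linalg.norm(p-q),"rackframe",(m-c)@x,(m-c)@y)
for n,u,v,z in(("decoyR top",388,303,20),("orange",575*.7,326*.7,40)):
    print(n,P(u,v,z) if 'dec' in n else back(r,u,v,z))
S=np.array([223.7,-529.1]);print(x,y)
E
```

```text
rack [605.59117654   9.14388091  56.        ] 324.16358765200886 yaw -0.02714000711910775
Y [547.81918361 114.98107591  46.        ] 98.6992737727869 rackframe -60.62278699871725 104.23047879827357
W [545.35824011  11.23316727  46.        ] 95.6345582295787 rackframe -60.267450891588865 0.45399530071209215
B [531.24299397 -93.06907849  46.        ] 97.32022160627031 rackframe -71.54708265235007 -104.1928801935318
decoyR top [503.08194224  11.56248943  20.        ]
orange [ 518.9289735  -342.92372721   40.        ]
[ 0.99963173 -0.02713668  0.        ] [0.02713668 0.99963173 0.        ]
```

All checks pass: rack width 324 (327 expected), drawer widths 96–99, bays at ±104, drawers 60–72 mm out. I'll move to in front of the blue drawer, high up, with the fingers shut.

```bash
python3 -m handwheel '[[4,-3,-1,0,0,0.05],[9,-7,-1,0,0,0.1],[14,-11,-1,0,0,0.16],[19,-15,-1,0,0,0.22],[24,-19,-1,0,0,0.28],[29.5,-23,-1,0,0,0.34],[35,-27,-1,0,0,0.4],[39.7,-30.8,-1,0,0,0.427]]' 1; python3 -c "
from plant import manip;print(manip.tip_extent)"
```

```text
time_s: 1.1
tool_pos: [463.0, -102.7, 258.3]
orientation: [3.141, -0.0, -0.029]
contact_force: [0.7, -0.6, 0.8]
grip_width: 0.001
finger_force: 0.0
17.0
```

```bash
python3 - <<'E'
import pickle
from h import back
r=pickle.load(open("im0.pkl","rb"))["top"]
for u,v in((424,350),(360,377),(393,331),(330,362),(300,350)): print(back(r,u*.7,v*.7,25).round())
E
python3 -m handwheel '[[2,0,3,0,0.05,0],[3.5,0.1,8,0,0.1,0],[3.5,0.1,13,0,0.15,0],[3.5,0.1,17,0,0.2,0],[3.5,0.1,17,0,0.2,0]]'; sleep 0; python3 -c "
from plant import manip;s=manip.get_state();print(s)"
```

```text
[465. -50.  25.]
[408.  74.  25.]
[500.  12.  25.]
[436. 134.  25.]
[457. 194.  25.]
time_s: 1.72
tool_pos: [493.8, -104.9, 84.8]
orientation: [-3.137, -0.192, -0.028]
contact_force: [-1.6, -0.7, 0.1]
grip_width: 0.001
finger_force: 0.0
{'time_s': 1.725, 'joints': array([-0.50084515,  0.14046852,  2.0439192 ,  0.12745797,  0.79183355,
        1.01595471]), 'qd': array([ 0.00575442, -0.05090609, -0.08758583, -0.01585081,  0.05054607,
        0.02396177]), 'joint_efforts': array([ -0.24311545, -33.74188542, -26.57184005,   0.54040935,
        -1.50330093,  -0.29444827]), 'tool_pos': array([ 493.7648421 , -104.85910183,   84.77108151]), 'orientation': array([-3.13744928, -0.19188731, -0.02849481]), 'contact_force': array([-1.55824931, -0.6990394 ,  0.11302781]), 'wrist_torque': array([ 0.00609483,  0.10242859, -0.03237868]), 'finger_force': 0.0, 'grip_width': 0.0005546736115421171}
```

```bash
python3 -m handwheel '[[0,-1.3,0,0,0,0],[0,-1.3,2.5,0,0,0],[0.05,-1.3,5.4,0,0,0],[0.05,-1.3,5.4,0,0,0],[0.05,-1.3,5.4,0,0,0]]'
python3 - <<'E'
from plant import manip;import cv2
r=manip.get_image("wrist");cv2.imwrite("pics/w1.png",r["image"][:,:,::-1])
E
```

```text
time_s: 2.35
tool_pos: [510.3, -94.1, 37.4]
orientation: [3.14, -0.202, -0.026]
contact_force: [-0.4, -0.7, 0.5]
grip_width: -0.0
finger_force: 0.0
```

View pics/w1.png

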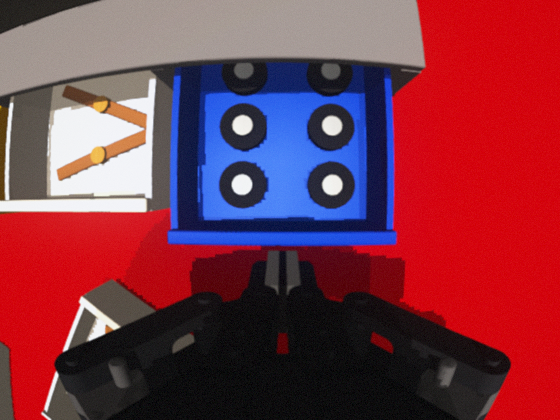

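The wrist view shows the closed fingertips (283,255) centred on the blue front (170–397) with a small gap. Next, push forward.

```bash
python3 -m handwheel '[[-0.1,0,0.5,0,0,0],[0.6,0,0.64,0,0,0],[1.4,0,0.8,0,0,0],[2.2,0,0.96,0,0,0],[3,0,1.12,0,0,0],[3.9,0,1.3,0,0,0],[4.8,0,1.5,0,0,0],[5.8,0,1.7,0,0,0]]'
```

```text
time_s: 3.4
tool_pos: [569.7, -95.5, 30.3]
orientation: [-3.142, -0.2, -0.027]
contact_force: [-1.8, 0.1, 1.1]
grip_width: 0.007
finger_force: 0.9
```

```bash
python3 -m handwheel '[[0.4,0,0.08,0,0,0],[0.8,0,0.16,0,0,0],[1.2,0,0.24,0,0,0],[1.2,0,0.24,0,0,0]]'; python3 -m handwheel '[[0.2,0,0.04,0,0,0],[0.2,0,0.04,0,0,0]]';python3 - <<'E'
from plant import manip;import cv2
r=manip.get_image("wrist");cv2.imwrite("pics/w2.png",r["image"][:,:,::-1])
E
```

```text
time_s: 3.9
tool_pos: [581.8, -96.0, 30.5]
orientation: [3.141, -0.201, -0.027]
contact_force: [0.4, -0.2, 0.3]
grip_width: -0.004
finger_force: 0.0
time_s: 4.15
tool_pos: [583.4, -95.9, 30.4]
orientation: [-3.142, -0.2, -0.027]
contact_force: [-0.7, 0.8, 0.4]
grip_width: -0.002
finger_force: 0.3
```

View pics/w2.png

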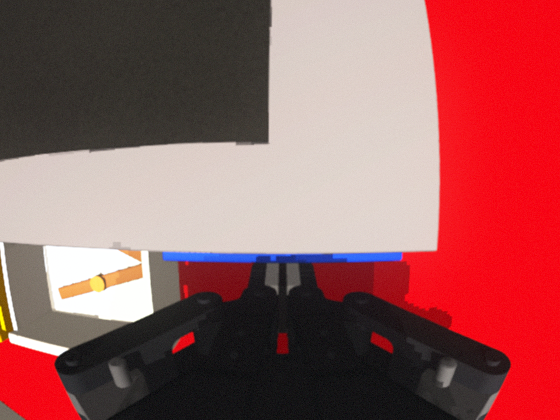

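The blue front still stands out by a few mm, a strip at about row 255. I'll continue in small steps until the force rises.

```bash
for i in 1; do python3 -m handwheel '[[0.2,0,0.04,0,0,0],[0.2,0,0.04,0,0,0]]'; python3 -m handwheel '[[0.2,0,0.04,0,0,0],[0.2,0,0.04,0,0,0]]';python3 -m handwheel '[[0.15,0,0.03,0,0,0],[0.15,0,0.03,0,0,0]]'; done
```

```text
time_s: 4.45
tool_pos: [585.6, -96.0, 30.4]
orientation: [3.141, -0.2, -0.027]
contact_force: [-1.1, 0.2, -0.4]
grip_width: 0.004
finger_force: 0.2
time_s: 4.7
tool_pos: [587.7, -96.1, 30.4]
orientation: [3.142, -0.2, -0.027]
contact_force: [-0.3, -0.4, -0.8]
grip_width: 0.003
finger_force: 0.2
time_s: 4.95
tool_pos: [589.0, -96.0, 30.3]
orientation: [-3.142, -0.2, -0.027]
contact_force: [-0.4, 0.1, 0.9]
grip_width: 0.002
finger_force: 0.8
```

```bash
python3 -m handwheel '[[0.15,0,0.03,0,0,0],[0.15,0,0.03,0,0,0]]'; python3 -m handwheel '[[0.15,0,0.03,0,0,0],[0.15,0,0.03,0,0,0]]';python3 - <<'E'
from plant import manip;import cv2
r=manip.get_image("wrist");cv2.imwrite("pics/w3.png",cv2.resize(r["image"][200:320,140:440,::-1],None,fx=2.6,fy=2.6))
E
```

```text
time_s: 5.2
tool_pos: [589.2, -95.9, 30.0]
orientation: [-3.141, -0.197, -0.027]
contact_force: [-8.1, -0.6, 5.8]
grip_width: 0.002
finger_force: 4.0
time_s: 5.45
tool_pos: [589.4, -95.8, 29.6]
orientation: [-3.141, -0.194, -0.027]
contact_force: [-14.2, -2.4, 9.4]
grip_width: 0.0
finger_force: 6.9
```

View pics/w3.png

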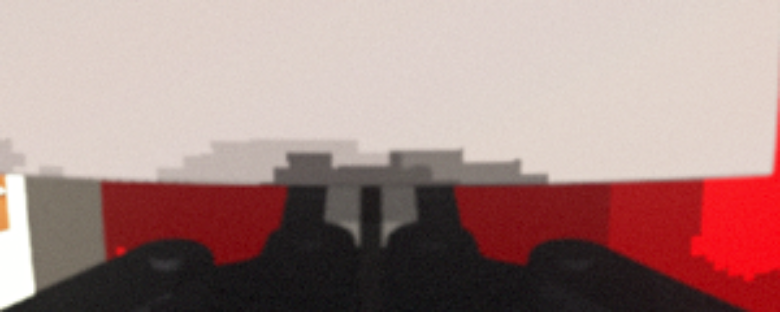

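Blue is shut. The force rose to 14 N at TCP x≈589, as predicted, and no blue shows in front of the rack. I'll back off, rise and go across to yellow.

```bash
python3 -m handwheel '[[-2,0,-0.4,0,0,0],[-5,0,-1,0,0,0],[-7.8,0,-1.6,0,0,0],[-7.1,0,-5.1,0,0,0],[-6.4,0,-8.5,0,0,0],[-6.4,0,-8.5,0,0,0],[-6.4,-5,-8.5,0,0,0],[-6.4,-10,-8.5,0,0,0]]'; python3 -m handwheel '[[0,-4,0,0,0,0],[0,-8,0,0,0,0],[0,-11,0,0,0,0],[0,-11,0,0,0,0],[0,-11,0,0,0,0]]'
```

```text
time_s: 6.5
tool_pos: [515.0, 6.6, 100.3]
orientation: [-3.141, -0.2, -0.029]
contact_force: [1.0, 0.7, -0.5]
grip_width: -0.004
finger_force: 0.0
time_s: 7.12
tool_pos: [517.9, 115.6, 100.3]
orientation: [3.141, -0.199, -0.027]
contact_force: [0.5, 0.2, 0.8]
grip_width: -0.005
finger_force: 0.0
```

```bash
python3 -m handwheel '[[-0.7,0,3.4,0,0,0],[-1.4,0,6.9,0,0,0],[-1.4,0,6.9,0,0,0],[-1.4,0,6.9,0,0,0]]'
python3 - <<'E'
from plant import manip;import cv2
r=manip.get_image("wrist");cv2.imwrite("pics/w4.png",r["image"][:,:,::-1])
E
```

```text
time_s: 7.62
tool_pos: [519.0, 115.2, 31.5]
orientation: [3.142, -0.201, -0.028]
contact_force: [0.3, -0.5, 1.1]
grip_width: -0.001
finger_force: 0.0
```

View pics/w4.png

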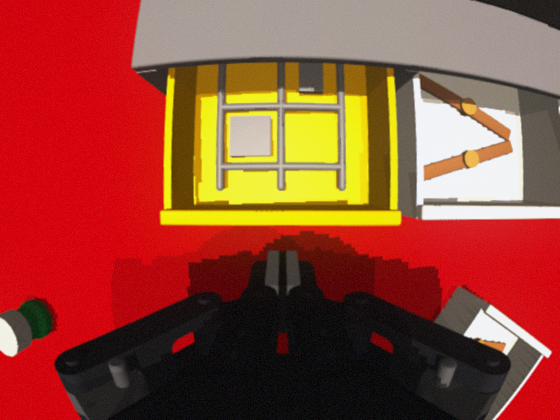

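The fingers (283) are centred on the yellow front (160–401), and the white drawer is untouched. Pushing yellow.

```bash
python3 -m handwheel '[[0.8,0,0.16,0,0,0],[1.6,0,0.32,0,0,0],[2.4,0,0.48,0,0,0],[3.2,0,0.65,0,0,0],[4,0,0.81,0,0,0],[4.8,0,0.97,0,0,0],[5.6,0,1.13,0,0,0],[6.3,0,1.28,0,0,0]]'; python3 -m handwheel '[[0.3,0,0.06,0,0,0],[0.6,0,0.12,0,0,0],[0.6,0,0.12,0,0,0]]'; python3 -m handwheel '[[0.2,0,0.04,0,0,0],[0.2,0,0.04,0,0,0]]'; python3 -m handwheel '[[0.2,0,0.04,0,0,0],[0.2,0,0.04,0,0,0]]'
```

```text
time_s: 8.68
tool_pos: [583.0, 114.2, 30.4]
orientation: [-3.142, -0.2, -0.027]
contact_force: [-2.6, -0.7, 1.0]
grip_width: 0.0
finger_force: 1.2
time_s: 9.05
tool_pos: [588.9, 114.0, 30.6]
orientation: [-3.142, -0.201, -0.027]
contact_force: [0.4, -0.4, -0.0]
grip_width: 0.002
finger_force: 0.0
time_s: 9.3
tool_pos: [590.7, 114.0, 30.6]
orientation: [-3.142, -0.2, -0.027]
contact_force: [-0.5, 1.1, -0.0]
grip_width: 0.002
finger_force: 0.3
time_s: 9.55
tool_pos: [592.8, 113.9, 30.6]
orientation: [-3.142, -0.2, -0.027]
contact_force: [-0.6, 1.5, -1.1]
grip_width: -0.003
finger_force: 0.2
```

```bash
python3 -m handwheel '[[0.15,0,0.03,0,0,0],[0.15,0,0.03,0,0,0]]'; python3 -m handwheel '[[0.15,0,0.03,0,0,0],[0.15,0,0.03,0,0,0]]'; python3 -m handwheel '[[0.1,0,0.02,0,0,0],[0.1,0,0.02,0,0,0]]'
```

```text
time_s: 9.8
tool_pos: [594.4, 113.9, 30.6]
orientation: [-3.142, -0.2, -0.027]
contact_force: [-0.8, 0.4, -0.0]
grip_width: 0.001
finger_force: 0.3
time_s: 10.05
tool_pos: [595.3, 113.9, 30.5]
orientation: [3.142, -0.199, -0.027]
contact_force: [-3.6, 0.7, 2.3]
grip_width: -0.003
finger_force: 2.0
time_s: 10.3
tool_pos: [595.4, 113.9, 30.2]
orientation: [3.141, -0.197, -0.027]
contact_force: [-6.9, -0.5, 5.0]
grip_width: 0.001
finger_force: 3.9
```

```bash
python3 -m handwheel '[[0.2,0,0.04,0,0,0],[0.2,0,0.04,0,0,0]]'; python3 -m handwheel '[[-2,0,-0.4,0,0,0],[-5,0,-1,0,0,0],[-7.8,0,-1.6,0,0,0],[-7.1,0,-5.1,0,0,0],[-6,0,-10,0,0,0],[-6.2,-3,-15,0,0,0],[-10,-6,-20,0,0,0],[-10,-6,-20,0,0,0]]';python3 - <<'E'
from plant import manip;import cv2
r=manip.get_image("top");cv2.imwrite("pics/t5.png",cv2.resize(r["image"][120:300,200:440,::-1],None,fx=3.3,fy=3.3,interpolation=cv2.INTER_CUBIC))
r=manip.get_image("wrist");cv2.imwrite("pics/w5.png",r["image"][:,:,::-1])
E
```

```text
time_s: 10.55
tool_pos: [595.6, 113.9, 29.5]
orientation: [3.141, -0.193, -0.027]
contact_force: [-14.2, -0.1, 9.1]
grip_width: 0.002
finger_force: 6.9
time_s: 11.55
tool_pos: [463.2, 179.3, 210.4]
orientation: [-3.14, -0.207, -0.025]
contact_force: [-0.3, -0.4, -0.3]
grip_width: 0.001
finger_force: 0.0
```

View pics/t5.png

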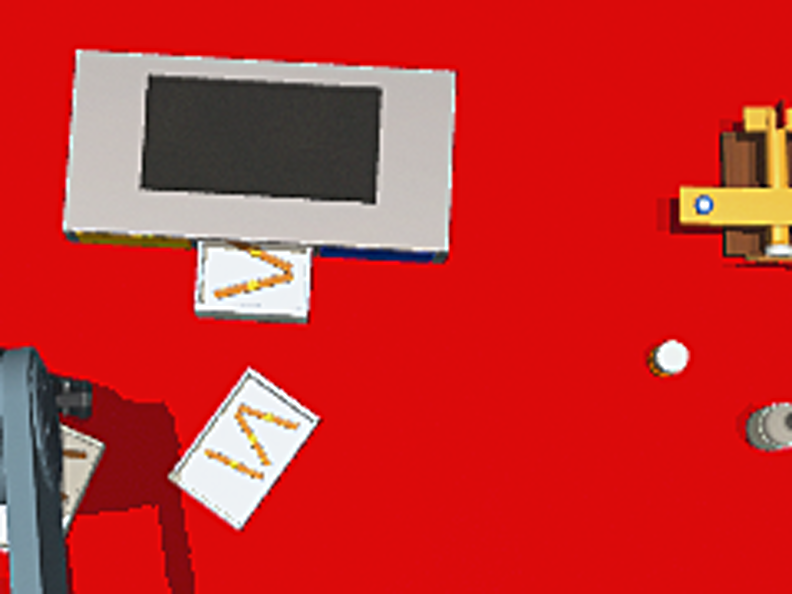

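View pics/w5.png

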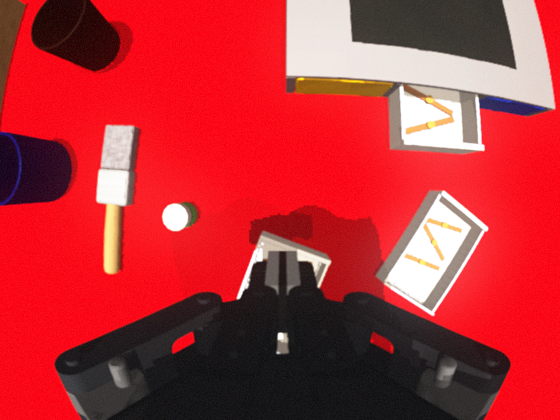

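The yellow front (135,238) and the blue front (385,254) are flush under the rack edge in the top crop. The white drawer is still open and unmoved, the bystanders are in place, and the arm is clear.

```bash
python3 -m handwheel '[[0,0,0,0,0,0],[0,0,0,0,0,0]]'; python3 -c "
from plant import manip;print(manip.sign_off())"
```

```text
time_s: 11.9
tool_pos: [462.7, 176.7, 205.4]
orientation: [3.141, -0.198, -0.028]
contact_force: [-0.4, 0.2, 0.0]
grip_width: 0.005
finger_force: 0.0
the job is handed in; nothing more can be done
None
```

The blue and yellow drawers are pushed fully shut against the back wall, the white drawer is still open as it was, nothing else was seen to move, and the job was handed in at about 12 s.

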